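# Set up the sharpening station

## Task

Get the sharpening station ready: take every stone that is there out of its fitted wooden box - it sits flush with no room for fingers, so press down its end at the brass strip until the other end rocks up - and lay the stones flat, side by side in the green tray; lay the chisel lengthwise in the blue rest and turn the dial until its yellow pointer is on the red mark. Only when all that is done, switch on by pushing the toggle lever fully over to the side away from the robot.

Things in the scene. Friction and masses are not known exactly. Their poses are not given: they have to be found in the camera images.
- stone1_center (a point): centre of the dark grey sharpening stone, a block 120 (x) x 56 (y) x 30 (z) mm, about 0.32 kg, its z up when flat. It may be absent from the bench (None); then its box nest1 is empty.
- stone2_center (a point): centre of the brick-red sharpening stone, a block 120 (x) x 56 (y) x 30 (z) mm, about 0.32 kg, its z up when flat. It may be absent from the bench (None); then its box nest2 is empty.
- stone3_center (a point): centre of the white marbled sharpening stone, a block 120 (x) x 56 (y) x 30 (z) mm, about 0.32 kg, its z up when flat. It may be absent from the bench (None); then its box nest3 is empty.
- nest1: fixed wooden storage box of stone1, outside 153 (x) x 80 (y) x 62 mm high; origin at the underside, z up. All three boxes are alike. The open pocket is 130 x 59.6 mm (x from -66 to +64.5 mm). At the start the stone lies level in it, its top flush with the rim, centred at x = +3 mm, y = 0
- nest2: box of stone2, like nest1. In each box the stone rests on a ledge 32 mm high that covers x from 0 to +64.5 mm; from the ridge at x = 0 towards -x the pocket's floor falls away at 25 degrees (the hollow). A brass strip on the rim marks this -x end
- nest3: box of stone3, like nest1. In each box, pressing the stone's -x end down (at about x = -50 mm, less than 5 N, 13 to 16 mm of travel) rocks the stone 25 degrees over the ridge. Let go, it stays so, resting on the slope, its +x end standing up to 24 mm above the rim with both its 56 mm-apart sides free to grip there
- tray_floor (a point): centre of the floor of the fixed honing tray: green rubber floor 140 (x) x 236 (y) mm, 10 mm above the bench, with an aluminium lip 8 mm high round it; x, y along its sides, z up. Its width takes three stones side by side, each along x, at about 80 mm pitch
- chisel_handle (a point): centre of the handle of the loose chisel lying on the bench; wooden handle 110 (along x) x 26 (y) x 24 (z) mm with flat sides, steel blade to +x, reaching 135 mm from this point (the handle's butt reaches 61 mm to -x); z up as it lies; about 0.15 kg
- rest_floor (a point): centre of the floor of the fixed blue chisel rest, an open tray of inside 216 (x) x 62 (y) mm, walls 5 mm thick and 11 mm high above this floor, which is 5 mm above the bench; z up. The whole chisel (196 mm) fits in lengthwise only, either way round, with its handle centre about 37 mm from the middle, to the butt's side
- unit: fixed grey control unit, 110 (x) x 200 (y) x 50 mm high, origin at the underside; carries the dial at y = +48 mm and the toggle lever at y = -58 mm
- dial (a joint): angle of the angle-setting dial, rad, growing counter-clockwise seen from above, stops at -2.8 and 2.8; turns stiffly (0.04 N m) and stays where it is left
- dial_grip (a point): point on the dial's axis (vertical), at the middle height of its upright grip bar, 12 mm below the bar's top; the bar is 50 (x) x 14 (y) x 34 mm high on a black disc of radius 28 mm; x runs along the bar to the yellow pointer and turns with the dial
- dial_pointer (a point): tip of the dial's yellow pointer, 36 mm from the axis
- mark_line (a point): the red index mark on the white dial plate, 36 mm from the dial's axis; the pointer is set when its tip is at this point. It can be reached from the start by turning counter-clockwise
- toggle (a joint): toggle switch lever, rad: 0 is off (it leans towards the unit's -x side, towards the robot), 1.0 is fully on (leans to the unit's +x side); swings about the unit's y axis, the lever 80 mm long, and stays where it is left
- toggle_tip (a point): tip of the toggle lever, which swings with it
Things that resemble listed ones, but are neither listed nor needed, are in the scene too. What is shaped like the part that bears stone1_center but pink or purple is not meant.

How it is judged:
By the outcome, as a careful person would: the job done as asked, in the order asked, and still so for the second after the job is handed in, with the robot touching nothing.
Of stone1, stone2, stone3 only 2 to 3 are there at a start; the rules pass over those that are not, and their reading is None.
At some moment in a run one of chisel may be knocked a few centimetres aside while the robot is not near it.
Once in a run the grip may slacken for a moment while it holds something.
It also fails if it takes over 210 s, if anything falls off the work surface, if the arm or the gripper's body presses on something with over 40 N, if the wrist force passes 120 N, or if a joint passes its speed limit or range.

## Robot

A 7-joint arm with a two-finger parallel gripper is mounted at the origin on the work surface. World frame = base frame: x ahead of the robot, y to its left, z up, the work surface at z = 0. Lengths are in m, angles in rad, forces in N, time in s.
With the tool pointing down it reaches from about 0.4 to 0.85 m from the base axis. Payload 10.4 kg.
Tool frame: the origin (TCP) lies midway between the tips of the shut fingers; the grasp point (between the pads) lies 19 mm behind it; z points along the fingers, y is the line along which they close (so a half turn about z gives the same grasp; the last joint's range is limited). The gripper opens to 85 mm and grips with 20 to 120 N. Pads are 22 mm wide; open, the fingers measure 114 mm over their backs; the gripper's body (76 mm by 85 mm) begins 54 mm behind the grasp point. The pads swing forward as they close: fully open they stand 13 mm farther back than shut.
Start: joints at [-1.283, 0.332, -0.065, 1.46, 0.022, 1.35, -0.088], TCP at [0.191, 0.595, 0.231] pointing down, gripper open.
Joint ranges: [-2.6, 2.6], [-0.5, 2.12], [-1.47, 1.34], [0.16, 2.42], [-1.27, 4.41], [0.06, 2.06], [-2.6, 2.6]. Speed limits (rad/s): [2.22, 2.22, 2.79, 2.79, 3.14, 3.14, 3.14].

## Interface

Orientations are given as a unit quaternion [x, y, z, w].
In Python, from bench import get_obs, capture, get_calibration, sign_off gives the robot as it stands.
- The arm moves only by the tool move_arm, never from a script. Its argument "increments" is a list that holds one entry, the list of rows, each a list of 5 numbers: the shift along the tool's x, y, z in m, then the turn about the tool's z in rad, then the opening, from 0 (shut) to 1 (fully open). A call has 1 to 20 rows; each row shifts and turns the commanded pose from where the row before left it, along the tool's axes as they then stand; what a row does not reach is not made up. A row lasts 1/8 s, in which the tool goes at most 62.5 mm and 10.7 degrees, less where a joint would pass 70% of its speed; a pose out of reach is approached as far as the arm can. A call with a gripper value outside its range is refused whole. The fingers move at their own pace and stop on an object; the grip force is fixed at half the most. Time passes only in rows, so rows that do not move let the fingers close. It gives the time, the measured TCP pose, the force, the opening and the grip force at its end, in the units of the state.
- get_obs(): the state, without advancing time (a new reading comes with each control period).
- capture(name): name is "scene" or "top" or "wrist"; returns (picture, depth): 384x512x3 uint8, red, green, blue; 384x512 float32, m along the optical axis (not along the pixel's ray), 0 where there is no reading.
- get_calibration(name): a dict with "mtx" (3x3 intrinsics, pixels), "view" (4x4, takes a point from world to camera coordinates). Camera axes: x right, y up, looking along -z (the intrinsics and any distortion apply to the point x, -y, -z); pixel columns grow to the right and rows downward; lengths in m; the calibration is good to about 2 mm. A picture is of the moment at which its call begins: read the wrist's pose just before it. get_calibration takes no time and is no camera call; for the wrist camera it gives the pose at the moment of the call.
- sign_off(): hands the job in; it is judged then, once.
The state is a dict: "time_s": time; "q": joint angles; "joint_vel": joint speeds; "effort": joint torques, N m; "ee_pos": TCP position; "orientation": TCP orientation; "force": force on the tool from outside, world axes, zero at the start; "moment": the same for the moment, N m; "opening": opening from 0.0 (shut) to 1.0 (fully open); "grip_force": force on a finger pad.
Only numpy, scipy, OpenCV 4.12 (cv2) and the standard library are available. Lean on these libraries where they do the work, as an engineer would, in place of code of your own. Each camera call takes 0.05 s, during which the arm holds its last target. There are 200 camera calls.

## Working session

There is one attempt and no reset: what is moved stays moved. The work goes in short steps, Python scripts to look and compute and a tool call to move; the robot and the scene stay as the last step left them, time stands still between calls to the robot, and variables do not carry over. Pictures are saved under pics/ and viewed, at most 14 in all, crops included, and the job is handed in when it is done.

Besides the shell and the picture viewer there is one more tool, called after "Emit:" in YAML: its name, and indented under it one key for each argument. move_arm: Moves the arm, as the interface text tells. Its arguments: {"type":"object","properties":{"increments":{"type":"array","items":{"type":"array","items":{"type":"array","items":{"type":"number"}}}}},"required":["increments"]}

```bash
mkdir -p pics; ls; cat > h.py <<'E'
import numpy as np, cv2
from bench import *
from scipy.spatial.transform import Rotation as R
def snap(name,fn=None):
    c=get_calibration(name); p,d=capture(name)
    if fn: cv2.imwrite('pics/'+fn,p[:,:,::-1])
    return p,d,c
def ray(c,u,v):
    K=np.array(c['mtx']);V=np.array(c['view']);Rm=V[:3,:3];t=V[:3,3]
    a=np.linalg.inv(K)@np.array([u,v,1.]);a=a*[1,-1,-1]
    return -Rm.T@t, Rm.T@a
def onz(c,u,v,z):
    o,r=ray(c,u,v); return o+r*(z-o[2])/r[2]
def cloud(c,d):
    K=np.array(c['mtx']);V=np.array(c['view'])
    v,u=np.mgrid[:d.shape[0],:d.shape[1]]
    a=np.stack([u,v,np.ones_like(u)],-1)@np.linalg.inv(K).T*[1,-1,-1]*d[...,None]
    return (a-V[:3,3])@V[:3,:3]
def proj(c,p):
    V=np.array(c['view']);q=V[:3,:3]@p+V[:3,3];q=q*[1,-1,-1];k=np.array(c['mtx'])@q;return k[:2]/k[2]
E
python3 - <<'E'
from h import *
o=get_obs();print(o)
for n in('top','scene','wrist'):
    p,d,c=snap(n,n+'0.png');np.savez('/tmp/'+n+'0.npz',p=p,d=d,mtx=c['mtx'],view=c['view']);print(n,c,(d>0).mean())
E
```

```text
pics
{'time_s': 0.0, 'q': array([-1.28259729,  0.33286618, -0.06469014,  1.46092326,  0.02158778,
        1.34992573, -0.08848659]), 'joint_vel': array([-0.00156791,  0.00195711,  0.00111344, -0.00145302, -0.00143223,
        0.00118764,  0.0005165 ]), 'effort': array([ 7.41170770e-04, -6.25440645e+01,  4.90726205e-02, -3.91602015e+01,
        1.60795078e-02,  1.00278723e-02, -3.35919410e-06]), 'ee_pos': array([0.19102923, 0.59469502, 0.23052809]), 'orientation': array([ 1.54763898e-01,  9.87951227e-01, -7.09121443e-04, -8.16098056e-05]), 'force': array([-0.37882204,  0.7863315 ,  0.17447511]), 'moment': array([-0.00560417, -0.00038708, -0.00741852]), 'grip_force': 0.0, 'opening': 0.9990668770523278}
top {'mtx': array([[383.01030889,   0.        , 259.84914279],
       [  0.        , 383.01030889, 197.50861555],
       [  0.        ,   0.        ,   1.        ]]), 'view': array([[ 0.00817002, -0.99992904, -0.00866978,  0.06763262],
       [ 0.99698195,  0.00747595,  0.07727297, -0.44304617],
       [-0.07720267, -0.00927493,  0.99697228, -1.09175901],
       [ 0.        ,  0.        
[... 425 characters left out ...]
13837284e-01,  7.86853002e-01,
        -1.32106948e+00],
       [ 0.00000000e+00,  0.00000000e+00,  0.00000000e+00,
         1.00000000e+00]])} 0.9962870279947916
wrist {'mtx': array([[302.33704803,   0.        , 257.3399273 ],
       [  0.        , 302.33704803, 190.24788273],
       [  0.        ,   0.        ,   1.        ]]), 'view': array([[ 3.05942744e-01,  9.52049797e-01, -4.71006350e-04,
        -6.24079525e-01],
       [-9.06183579e-01,  2.91051782e-01, -3.06790126e-01,
         3.96165500e-02],
       [-2.91942390e-01,  9.42870312e-02,  9.51777073e-01,
        -3.79308620e-01],
       [ 0.00000000e+00,  0.00000000e+00,  0.00000000e+00,
         1.00000000e+00]])} 0.9962107340494791
```

View pics/top0.png

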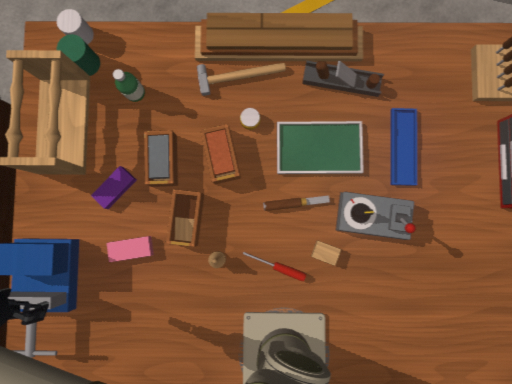

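View pics/scene0.png

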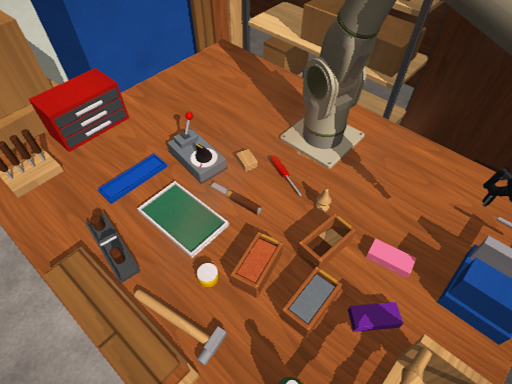

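Scene: red stone (221,153), grey stone (159,158), an empty box (185,218), so the white stone is absent. Tray is at (320,148), rest (403,147), unit (376,215), chisel (297,202). Lookalikes: pink block (129,249), purple block (113,187), red screwdriver (290,270), other wooden block (326,253).

```bash
python3 - <<'E'
from h import *
z=np.load('/tmp/top0.npz');p,d=z['p'],z['d'];c=dict(mtx=z['mtx'],view=z['view'])
cv2.imwrite('pics/crop1.png',cv2.resize(p[95:250,135:425,::-1],None,fx=2.75,fy=2.75,interpolation=cv2.INTER_CUBIC))
P=cloud(c,d);hsv=cv2.cvtColor(p,cv2.COLOR_RGB2HSV)
def box(name,m,win):
    u0,u1,v0,v1=win;w=np.zeros(m.shape,bool);w[v0:v1,u0:u1]=1;m=m&w
    m=cv2.morphologyEx(m.astype(np.uint8),cv2.MORPH_OPEN,np.ones((2,2)))
    n,l,s,_=cv2.connectedComponentsWithStats(m);k=1+np.argmax(s[1:,4]);m=l==k
    h=np.median(P[m][:,2]); q=np.array([onz(c,u,v,h)[:2] for v,u in np.argwhere(m)]).astype(np.float32)*1000
    r=cv2.minAreaRect(q);b=cv2.boxPoints(r);e=b[1]-b[0];f=b[2]-b[1];L=e if np.hypot(*e)>np.hypot(*f) else f
    print(name,s[k,4],'z',h.round(3),'c',np.round(r[0],1),'size',np.round(r[1],1),'long axis deg',np.degrees(np.arctan2(L[1],L[0])).round(1))
H,S,V=[hsv[...,i].astype(int) for i in range(3)]
box('red',((H<8)|(H>172))&(S>140)&(V>80),(200,245,120,190))
box('grey',(S<70)&(V>50),(140,178,128,190))
box('tray',(H>60)&(H<95)&(S>80),(270,370,115,180))
box('rest',(H>105)&(H<130)&(S>120),(380,425,100,195))
box('nest1 top',(P[...,2]>.05)&(P[...,2]<.075),(138,180,122,195))
box('nest2 top',(P[...,2]>.05)&(P[...,2]<.075),(197,247,115,190))
box('nest3 top',(P[...,2]>.05)&(P[...,2]<.075),(160,208,180,255))
box('unit',(P[...,2]>.04)&(P[...,2]<.062),(330,425,180,250))
box('chisel',(P[...,2]>.006)&(P[...,2]<.05),(255,335,185,220))
box('handle',(P[...,2]>.016)&(P[...,2]<.05),(255,335,185,220))
box('yellow',(H>22)&(H<35)&(S>150)&(V>120),(340,380,190,235))
box('dialbar',(P[...,2]>.075)&(P[...,2]<.15),(340,380,190,235))
box('disc/red',((H<8)|(H>172))&(S>150)&(V>80),(340,385,190,235))
box('knob',((H<8)|(H>172))&(S>150)&(V>80),(385,425,200,240))
E
```

```text
Traceback (most recent call last):
ValueError: attempt to get argmax of an empty sequence
```

View pics/crop1.png

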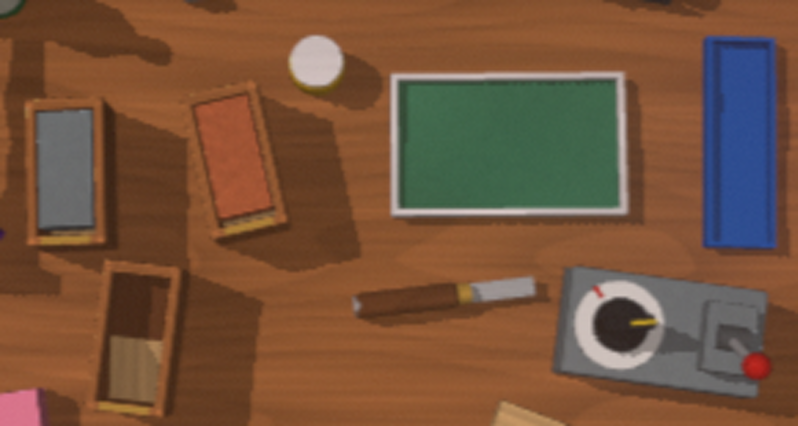

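The crop confirms it: brass strips are at the near (lower) end of each box, red mark at crop (598,291), yellow pointer tip at (657,322), lever knob at (756,365), and the third box is empty.

```bash
cat > seg.py <<'E'
from h import *
def setup(c,p,d):
    P=cloud(c,d);h=cv2.cvtColor(p,cv2.COLOR_RGB2HSV).astype(int)
    def box(name,m,win=(0,512,0,384),hz=None):
        u0,u1,v0,v1=win;w=np.zeros(m.shape,bool);w[v0:v1,u0:u1]=1;m=(m&w).astype(np.uint8)
        n,l,s,_=cv2.connectedComponentsWithStats(m)
        if n<2: print(name,'none');return
        k=1+np.argmax(s[1:,4]);m=l==k
        h=np.median(P[m][:,2]) if hz is None else hz
        q=np.array([onz(c,u,v,h)[:2] for v,u in np.argwhere(m)]).astype(np.float32)*1000
        r=cv2.minAreaRect(q);b=cv2.boxPoints(r);e=b[1]-b[0];f=b[2]-b[1];L=e if np.hypot(*e)>np.hypot(*f) else f
        print(name,s[k,4],'z',round(float(np.median(P[m][:,2])),4),'rect c',np.round(r[0],1),'mean',q.mean(0).round(1),'size',np.round(r[1],1),'axis deg',np.degrees(np.arctan2(L[1],L[0])).round(1))
    return P,h[...,0],h[...,1],h[...,2],box
E
python3 - <<'E'
from seg import *
z=np.load('/tmp/top0.npz');p,d=z['p'],z['d'];c=dict(mtx=z['mtx'],view=z['view'])
P,H,S,V,box=setup(c,p,d);Z=P[...,2];red=((H<9)|(H>170))
for n,u,v in(('redstone',221,153),('greystone',159,158),('rim3',198,218),('tray',320,148),('rest',403,150),('unit',345,228),('handle',285,204),('dial',358,213),('mark',352,201),('bench',250,150)): print(n,p[v,u],(H[v,u],S[v,u],V[v,u]),P[v,u].round(3))
box('red',red&(S>140)&(V>150),(200,245,120,190))
box('grey',(S<70)&(V>50),(140,178,128,190))
box('tray',(H>60)&(H<95)&(S>80),(270,370,115,180))
box('rest',(H>105)&(H<130)&(S>120),(380,425,100,195))
top=(Z>.045)&(Z<.08)
box('nest1',top,(138,180,122,195))
box('nest2',top,(197,247,115,190))
box('unit',(Z>.04)&(Z<.056),(330,425,180,250))
box('chisel',(Z>.008)&(Z<.05),(255,335,185,220))
box('handle',(Z>.016)&(Z<.05),(255,335,185,220))
box('yellow',(H>20)&(H<35)&(S>150)&(V>120),(340,380,190,235))
box('dialbar',(Z>.075)&(Z<.15),(340,378,190,235))
box('mark',red&(S>100)&(V>120),(343,385,190,235))
box('knob',red&(S>150)&(V>80),(395,425,218,240))
E
```

```text
redstone [164  86  54] (np.int64(9), np.int64(171), np.int64(164)) [0.563 0.18  0.067]
greystone [106 107 107] (np.int64(90), np.int64(2), np.int64(107)) [0.549 0.356 0.058]
rim3 [78 48 25] (np.int64(13), np.int64(173), np.int64(78)) [0.381 0.245 0.045]
tray [ 62 100  74] (np.int64(69), np.int64(97), np.int64(100)) [ 0.591 -0.105  0.008]
rest [ 46  78 144] (np.int64(110), np.int64(174), np.int64(144)) [ 0.587 -0.349  0.006]
unit [113 112 111] (np.int64(15), np.int64(5), np.int64(113)) [ 0.356 -0.167  0.051]
handle [99 60 37] (np.int64(11), np.int64(160), np.int64(99)) [ 0.424 -0.001  0.027]
dial [50 40 38] (np.int64(5), np.int64(61), np.int64(50)) [ 0.397 -0.193  0.093]
mark [180  94  89] (np.int64(2), np.int64(129), np.int64(180)) [ 0.432 -0.186  0.056]
bench [102  63  37] (np.int64(12), np.int64(163), np.int64(102)) [ 0.586  0.102 -0.002]
red 9 z 0.0619 rect c [609.  202.7] mean [609.4 201.9] size [11.5  8.5] axis deg 1.0
grey 872 z 0.0616 rect c [552.8 358. ] mean [553.5 356.8] size [122.5  56.6] axis deg 1.5
tray 3382 z 0.0099 rect c [ 593.7 -104.6] mean [ 592.3 -105.2] size [131
[... 262 characters left out ...]
6.  185.9] size [154.7  79.7] axis deg 13.5
unit 1923 z 0.0503 rect c [ 393.2 -253.1] mean [ 393.8 -242.4] size [200.4 109.6] axis deg 82.7
chisel 536 z 0.0214 rect c [429.3 -32.2] mean [428.7 -26.7] size [ 26.1 189.4] axis deg -83.2
handle 369 z 0.023 rect c [425.5  -1.1] mean [425.2   1.7] size [ 25.7 126.7] axis deg -83.0
yellow 14 z 0.0962 rect c [ 401.  -220.6] mean [ 400.9 -221.8] size [ 2.7 18.7] axis deg -89.6
dialbar 105 z 0.0949 rect c [ 399.1 -204.9] mean [ 399.  -204.8] size [14.  51.9] axis deg -85.2
mark 7 z 0.0544 rect c [ 433.2 -186.6] mean [ 433.8 -186.6] size [9.9 3.8] axis deg 26.1
knob 87 z 0.1566 rect c [ 359.1 -307.3] mean [ 358.4 -307.7] size [22.5 25.2] axis deg -89.5
```

```bash
cat > go.py <<'E'
from h import *
def go(x,y,z,phi,o=None):
    """rows needed: turn first, then tool-frame shift. mm, deg in; phi = world angle of tool y"""
    o=o or get_obs();M=R.from_quat(o['orientation']).as_matrix()
    ty=np.degrees(np.arctan2(M[1,1],M[0,1]));az=np.degrees(np.arctan2(o['ee_pos'][1],o['ee_pos'][0]))
    az2=np.degrees(np.arctan2(y,x))
    for k in(0,180):
        a=(ty-phi+k+180)%360-180
        M2=M@R.from_euler('z',a,degrees=True).as_matrix()
        s=M2.T@(np.array([x,y,z])/1000-o['ee_pos'])
        print(f'turn {np.radians(a):.3f} rad ({abs(a)/10.7:.1f} rows), shift', s.round(4), 'j7 guess ±', np.round(o['q'][6]+np.radians(a),2),np.degrees(az2-az).round(0))
    print('now',(o['ee_pos']*1000).round(1),'ty',ty.round(1),'q',o['q'].round(2),'t',round(o['time_s'],1),'F',o['force'].round(1),'op',round(o['opening'],3))
E
python3 -c "
from go import *
go(502,354.7,120,91.8)"
```

```text
turn -0.342 rad (1.8 rows), shift [-0.3033 -0.2496  0.1109] j7 guess ± -0.43 -2117.0
turn 2.799 rad (15.0 rows), shift [0.3033 0.2496 0.1109] j7 guess ± 2.71 -2117.0
now [191.1 594.8 230.7] ty 72.2 q [-1.28  0.33 -0.06  1.46  0.02  1.35 -0.09] t 0.1 F [0.3 0.7 0.2] op 0.998
```

Emit:
move_arm:
  increments:
    - [[0,0,0,-0.171,1],[0,0,0,-0.171,1],[-0.0506,-0.0416,0,0,0],[-0.0506,-0.0416,0,0,0],[-0.0506,-0.0416,0,0,0],[-0.0506,-0.0416,0,0,0],[-0.0506,-0.0416,0,0,0],[-0.0506,-0.0416,0,0,0],[0,0,0.05,0,0],[0,0,0.05,0,0],[0,0,0,0,0],[0,0,0,0,0]]

```text
time_s: 1.65
ee_pos: [0.4887, 0.3668, 0.1333]
orientation: [-0.016, 1.0, 0.001, 0.001]
force: [0.9, 0.9, 0.8]
opening: -0.002
grip_force: 0.0
```

```bash
python3 -c "
from go import *
go(502,354.7,70,91.8)
p,d,c=snap('wrist','w1.png')"
```

```text
turn 0.000 rad (0.0 rows), shift [-0.0128 -0.0126  0.0633] j7 guess ± 0.91 -94.0
turn -3.142 rad (16.8 rows), shift [0.0128 0.0126 0.0633] j7 guess ± -2.23 -94.0
now [488.7 366.8 133.3] ty 91.8 q [-0.79  0.37  0.09  1.63 -0.03  1.15  0.91] t 1.6 F [0.9 0.9 0.8] op -0.002
```

View pics/w1.png

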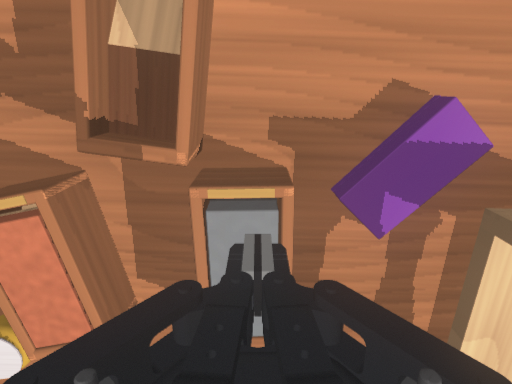

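The wrist view shows the grey stone (243,230) in its box, brass strip at (240,193), with the shut fingers (258,280) about 12 mm to its +y side, as computed. Now the press.

Emit:
move_arm:
  increments:
    - [[-0.0128,-0.0126,0,0,0],[0,0,0.03,0,0],[0,0,0.028,0,0],[0,0,0,0,0],[0,0,0.008,0,0],[0,0,0.005,0,0],[0,0,0.004,0,0],[0,0,0.004,0,0],[0,0,0,0,0],[0,0,0,0,0]]

```text
time_s: 2.95
ee_pos: [0.5014, 0.354, 0.0525]
orientation: [-0.016, 1.0, 0.0, 0.0]
force: [-0.5, 0.3, -0.1]
opening: 0.001
grip_force: 0.0
```

```bash
python3 -c "
from go import *
go(502,354.7,46,91.8)"
```

```text
turn -0.000 rad (0.0 rows), shift [-0.0006  0.0007  0.0065] j7 guess ± 0.95 1.0
turn 3.141 rad (16.8 rows), shift [ 0.0006 -0.0007  0.0065] j7 guess ± 4.09 1.0
now [501.4 354.   52.5] ty 91.8 q [-0.76  0.46  0.09  1.68 -0.05  1.    0.95] t 3.0 F [-0.5  0.3 -0.1] op 0.001
```

Emit:
move_arm:
  increments:
    - [[0,0,0.004,0,0],[0,0,0.003,0,0],[0,0,0.002,0,0],[0,0,0,0,0],[0,0,0,0,0]]

```text
time_s: 3.58
ee_pos: [0.5014, 0.354, 0.0446]
orientation: [-0.016, 1.0, 0.0, 0.0]
force: [-5.2, -3.3, 13.4]
opening: 0.001
grip_force: 7.4
```

Emit:
move_arm:
  increments:
    - [[0,0,-0.02,0,0],[0,0,-0.035,0,0],[0,0,-0.035,0,0],[0,0,0,0,1],[-0.029,-0.003,0,0,1],[-0.029,0,0,0,1],[-0.029,0,0,0,1],[0,0,0,0,1],[0,0,0,0,1]]

```text
time_s: 4.7
ee_pos: [0.5875, 0.3538, 0.1328]
orientation: [-0.016, 1.0, -0.0, -0.001]
force: [0.5, 0.6, -0.4]
opening: 1.003
grip_force: 0.0
```

```bash
python3 - <<'E'
from seg import *;from go import go
go(589,357.4,64,91.8)
p,d,c=snap('top','t2.png');P,H,S,V,box=setup(c,p,d)
p,d,c=snap('wrist','w2.png');P,H,S,V,box=setup(c,p,d)
m=(S<70)&(V>50)&(P[...,2]>.03)&(P[...,2]<.1)&(abs(P[...,1]-.356)<.045)&(abs(P[...,0]-.551)<.08)
q=P[m]*1000
for a in range(490,620,10):
    s=q[(q[:,0]>=a)&(q[:,0]<a+10)]
    if len(s)>10: print(a,len(s),np.median(s[:,2]).round(1),np.percentile(s[:,1],[1,99]).round(1))
E
```

```text
turn 0.000 rad (0.0 rows), shift [-0.0017  0.0036  0.0688] j7 guess ± 1.04 11.0
turn -3.141 rad (16.8 rows), shift [ 0.0017 -0.0036  0.0688] j7 guess ± -2.11 11.0
now [587.5 353.8 132.8] ty 91.8 q [-0.69  0.53  0.12  1.41 -0.06  1.21  1.04] t 4.7 F [ 0.5  0.6 -0.4] op 1.003
490 1069 38.0 [326.9 381.9]
500 1100 42.7 [327.4 382.2]
510 1119 47.3 [327.8 382.9]
520 1145 52.1 [328.3 383. ]
530 1159 56.7 [328.8 383.8]
540 1186 61.4 [329.2 384.1]
550 1204 66.0 [329.7 384.8]
560 1235 70.7 [330.2 385.5]
570 1247 75.4 [330.7 385.6]
580 1279 80.0 [331.1 385.8]
590 724 83.6 [331.5 385.8]
600 20 65.6 [361.9 376.5]
```

View pics/w2.png

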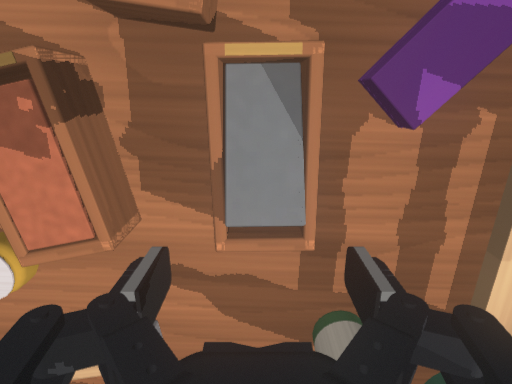

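The grey stone is rocked up 25° (raised end at (265,225)), both sides free, fingers astride.

Emit:
move_arm:
  increments:
    - [[0.0045,0.0045,0.03,0,1],[0,0,0.03,0,1],[0,0,0.0145,0,1],[0,0,0,0,1],[0,0,0,0,0.5],[0,0,0,0,0.5],[0,0,0,0,0.5],[0,0,0,0,0.5],[0,0,0,0,0.5]]

```text
time_s: 5.92
ee_pos: [0.5844, 0.3584, 0.0603]
orientation: [-0.016, 1.0, 0.001, 0.001]
force: [0.4, -0.6, 5.6]
opening: 0.641
grip_force: 64.7
```

Emit:
move_arm:
  increments:
    - [[0,0,-0.01,0,0.3],[0,0,-0.015,0,0.3],[0,0,-0.02,0,0.3],[0,0,-0.02,0,0.3],[0,0,-0.02,0,0.3],[0,0,0,0,0.3],[0,0,0,0,0.3]]

```text
time_s: 6.8
ee_pos: [0.5833, 0.3578, 0.1432]
orientation: [-0.016, 1.0, -0.0, -0.0]
force: [-1.2, -0.4, -4.0]
opening: 0.642
grip_force: 64.4
```

```bash
python3 - <<'E'
from seg import *;from go import go
go(595,-20,150,91)
p,d,c=snap('wrist');P,H,S,V,box=setup(c,p,d)
m=(S<70)&(V>50)&(P[...,2]>.03)&(P[...,2]<.2)&(abs(P[...,1]-.356)<.028)&(abs(P[...,0]-.53)<.08)
q=P[m]*1000
for a in range(460,620,10):
    s=q[(q[:,0]>=a)&(q[:,0]<a+10)]
    if len(s)>10: print(a,len(s),np.median(s[:,2]).round(1))
p,d,c=snap('scene','s3.png')
E
```

```text
turn 0.014 rad (0.1 rows), shift [-0.0051 -0.3779 -0.0066] j7 guess ± 1.04 -1917.0
turn -3.128 rad (16.7 rows), shift [ 0.0051  0.3779 -0.0066] j7 guess ± -2.1 -1917.0
now [583.3 357.8 143.2] ty 91.8 q [-0.7   0.52  0.12  1.4  -0.06  1.23  1.03] t 6.8 F [-1.2 -0.4 -4. ] op 0.642
480 777 117.9
490 2175 121.1
500 2240 125.7
510 2320 130.3
520 2378 134.9
530 2471 139.5
540 2541 144.1
550 2614 148.8
560 2659 153.4
570 2825 158.0
580 2899 162.7
590 1215 165.9
```

Emit:
move_arm:
  increments:
    - [[0,0,0,0.024,0.3],[-0.0024,-0.0387,0,0,0.3],[-0.0024,-0.0387,0,0,0.3],[-0.0024,-0.0387,0,0,0.3],[-0.0024,-0.0387,0,0,0.3],[-0.0024,-0.0387,0,0,0.3],[-0.0024,-0.0387,0,0,0.3],[-0.0024,-0.0387,0,0,0.3],[-0.0024,-0.0387,0,0,0.3],[-0.0024,-0.0387,0,0,0.3],[-0.0024,-0.0387,0,0,0.3],[-0.0024,-0.0387,0,0,0.3],[-0.0024,-0.0387,0,0,0.3],[-0.0024,-0.0387,0,0,0.3],[0,0,0,0,0.3],[0,0,0,0,0.3]]

```text
time_s: 8.9
ee_pos: [0.6184, -0.1442, 0.1434]
orientation: [-0.003, 1.0, 0.0, -0.0]
force: [-1.0, 0.3, -4.5]
opening: 0.635
grip_force: 70.6
```

```bash
python3 - <<'E'
from seg import *;from go import go
go(618,-145,66,90.4)
p,d,c=snap('wrist','w4.png');P,H,S,V,box=setup(c,p,d)
box('green',(H>60)&(H<95)&(S>70),hz=.01)
g=(H>60)&(H<95)&(S>70)&(P[...,2]<.03);q=P[g]*1000;print(np.percentile(q,[.5,99.5],axis=0).round(1))
m=(S<70)&(V>50)&(P[...,2]>.08)&(P[...,2]<.2)&(abs(P[...,1]+.145)<.035)&(P[...,0]<.64)
q=P[m]*1000
for a in range(480,650,20):
    s=q[(q[:,0]>=a)&(q[:,0]<a+10)]
    if len(s)>10: print(a,len(s),np.median(s[:,2]).round(1),np.percentile(s[:,1],[1,99]).round(1))
E
```

```text
turn -0.000 rad (0.0 rows), shift [ 0.0004 -0.0008  0.0774] j7 guess ± 1.83 -4.0
turn 3.141 rad (16.8 rows), shift [-0.0004  0.0008  0.0774] j7 guess ± 4.98 -4.0
now [ 618.4 -144.2  143.4] ty 90.4 q [-0.08  0.42  0.31  1.56 -0.14  1.19  1.83] t 8.9 F [-1.   0.3 -4.5] op 0.635
green 16499 z 0.0098 rect c [590.8 -39.5] mean [585.7 -42. ] size [141.  108.7] axis deg 3.9
[[ 524.  -219.     8. ]
 [ 659.7   12.2   11.6]]
520 1886 119.1 [-172.7 -118.4]
540 2319 128.1 [-172.6 -118. ]
560 2452 137.3 [-172.4 -117.9]
580 2577 146.6 [-172.1 -117.8]
600 3764 156.5 [-178.2 -111.4]
620 2643 164.9 [-171.7 -117.9]
```

View pics/w4.png

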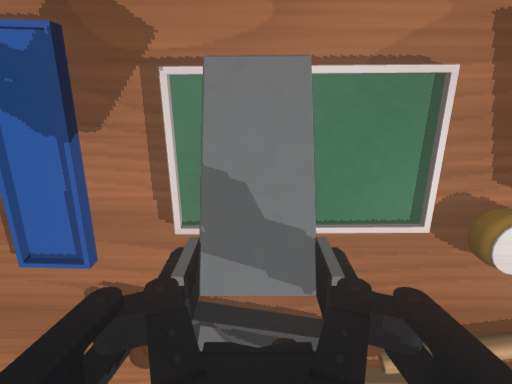

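The wrist view shows the grey stone (258,175) held at 25° over the tray, fully inside its lips (165–455, 70–230).

Emit:
move_arm:
  increments:
    - [[0,0,0.03,0,0.3],[0,0,0.03,0,0.3],[0,0,0.012,0,0.3],[0,0,0.005,0,0.3],[0,0,0.004,0,0.3],[0,0,0,0,0.3]]

```text
time_s: 9.7
ee_pos: [0.619, -0.1448, 0.0635]
orientation: [-0.004, 1.0, 0.0, 0.001]
force: [0.3, 0.3, -2.4]
opening: 0.634
grip_force: 70.7
```

Emit:
move_arm:
  increments:
    - [[-0.002,0,0.004,0,0.3],[-0.002,0,0.004,0,0.3],[-0.002,0,0.004,0,0.3],[-0.002,0,0.004,0,0.3],[0,0,0,0,0.3]]

```text
time_s: 10.32
ee_pos: [0.6293, -0.1452, 0.049]
orientation: [-0.004, 1.0, -0.0, 0.003]
force: [4.3, 0.2, 7.5]
opening: 0.638
grip_force: 72.1
```

Emit:
move_arm:
  increments:
    - [[-0.002,0,0.004,0,0.3],[-0.001,0,0.004,0,0.3],[-0.001,0,0.004,0,0.3],[-0.001,0,0.004,0,0.3],[0,0,0.004,0,0.3],[0,0,0,0,0.3]]

```text
time_s: 11.08
ee_pos: [0.6343, -0.145, 0.0287]
orientation: [-0.004, 1.0, -0.0, 0.003]
force: [4.8, 0.1, 7.2]
opening: 0.639
grip_force: 72.4
```

```bash
cat > st.py <<'E'
from seg import *;import sys
x0,y0=float(sys.argv[1]),float(sys.argv[2])
p,d,c=snap('wrist',sys.argv[3] if len(sys.argv)>3 else None);P,H,S,V,box=setup(c,p,d)
q=P.reshape(-1,3)*1000
q=q[(abs(q[:,1]-y0)<20)]
for a in range(int(x0)-80,int(x0)+80,10):
    s=q[(q[:,0]>=a)&(q[:,0]<a+10)]
    if len(s)>10: print(a,len(s),np.median(s[:,2]).round(1),end='; ')
print()
E
python3 st.py 593 -145
```

```text
513 918 17.5; 523 2008 39.7; 533 2825 40.5; 543 2676 41.2; 553 3301 42.3; 563 2371 42.9; 573 2252 43.6; 583 2113 44.4; 593 2027 45.2; 603 1892 46.0; 613 6765 110.1; 623 3889 102.1; 633 1630 48.4; 643 301 48.7; 663 200 17.7;
```

Emit:
move_arm:
  increments:
    - [[-0.001,0,0.004,0,0.3],[0,0,0.003,0,0.3],[0,0,0,0,0.3],[0,0,0,0,0.75],[0,0,0,0,0.75],[0,0,0,0,0.75],[0,0,0,0,0.75]]

```text
time_s: 12.0
ee_pos: [0.6324, -0.1448, 0.0196]
orientation: [-0.004, 1.0, 0.0, -0.0]
force: [0.2, 0.6, 0.5]
opening: 0.745
grip_force: 0.0
```

```bash
python3 st.py 593 -145
```

```text
513 1174 17.6; 523 2067 39.7; 533 3211 39.7; 543 2957 39.7; 553 3536 40.0; 563 2546 39.7; 573 2340 39.7; 583 2185 39.7; 593 2028 39.7; 603 2065 39.8; 613 8086 99.8; 623 1770 39.7; 633 1540 39.7; 643 433 39.6; 663 809 17.6;
```

Emit:
move_arm:
  increments:
    - [[0,0,-0.03,0,0.75],[0,0,-0.04,0,0.75],[0,0,-0.04,0,0.3],[0,0,0,-0.115,0],[0,0,0,-0.114,0],[0,0,0,0,0]]

```text
time_s: 12.8
ee_pos: [0.6324, -0.1448, 0.1298]
orientation: [-0.117, 0.993, 0.0, 0.0]
force: [0.3, 0.8, -0.1]
opening: 0.004
grip_force: 0.0
```

```bash
python3 -c "
from go import *
go(516.6,173.6,130,103.5)"
```

```text
turn -0.000 rad (0.0 rows), shift [ 3.830e-02  3.367e-01 -1.000e-04] j7 guess ± 2.05 1803.0
turn 3.141 rad (16.8 rows), shift [-3.830e-02 -3.367e-01 -1.000e-04] j7 guess ± 5.19 1803.0
now [ 632.4 -144.8  129.8] ty 103.5 q [-0.05  0.46  0.27  1.53 -0.13  1.17  2.05] t 12.8 F [ 0.3  0.8 -0.1] op 0.004
```

Emit:
move_arm:
  increments:
    - [[0.0043,0.0374,0,0,0],[0.0043,0.0374,0,0,0],[0.0043,0.0374,0,0,0],[0.0043,0.0374,0,0,0],[0.0043,0.0374,0,0,0],[0.0043,0.0374,0,0,0],[0.0043,0.0374,0,0,0],[0.0043,0.0374,0,0,0],[0.0039,0.0375,0,0,0],[0,0,0.03,0,0],[0,0,0.03,0,0],[0,0,0,0,0]]

```text
time_s: 14.3
ee_pos: [0.5149, 0.1729, 0.0679]
orientation: [-0.117, 0.993, -0.001, -0.002]
force: [-0.0, -0.2, 0.3]
opening: -0.003
grip_force: 0.0
```

```bash
python3 -c "
from go import *
go(516.6,173.6,46,103.5)"
```

```text
turn -0.002 rad (0.0 rows), shift [-0.0019  0.0003  0.0219] j7 guess ± 1.42 1.0
turn 3.140 rad (16.8 rows), shift [ 0.0019 -0.0003  0.0219] j7 guess ± 4.57 1.0
now [514.9 172.9  67.9] ty 103.4 q [-0.5   0.31  0.1   1.86 -0.04  0.98  1.43] t 14.3 F [-0.  -0.2  0.3] op -0.003
```

Emit:
move_arm:
  increments:
    - [[-0.002,0,0.005,0,0],[0,0,0.005,0,0],[0,0,0.004,0,0],[0,0,0.004,0,0],[0,0,0.003,0,0],[0,0,0.002,0,0],[0,0,0,0,0],[0,0,0,0,0]]

```text
time_s: 15.3
ee_pos: [0.5185, 0.1741, 0.0469]
orientation: [-0.118, 0.993, 0.0, 0.0]
force: [0.3, 1.0, 0.0]
opening: 0.002
grip_force: 0.0
```

Emit:
move_arm:
  increments:
    - [[0,0,0.002,0,0],[0,0,0.002,0,0],[0,0,0,0,0],[0,0,0,0,0]]

```text
time_s: 15.8
ee_pos: [0.519, 0.1743, 0.0455]
orientation: [-0.118, 0.993, 0.0, 0.001]
force: [-12.0, -4.1, 29.8]
opening: -0.004
grip_force: 15.9
```

Emit:
move_arm:
  increments:
    - [[0,0,-0.02,0,0],[0,0,-0.035,0,0],[0,0,-0.035,0,0],[0,0,0,0,1],[-0.026,0,0,0,1],[-0.026,0,0,0,1],[-0.026,0,0,0,1],[0,0,0,0,1],[0,0,0,0,1]]

```text
time_s: 16.92
ee_pos: [0.5935, 0.1921, 0.1319]
orientation: [-0.118, 0.993, -0.0, -0.001]
force: [-0.5, 0.6, -0.1]
opening: 0.998
grip_force: 0.0
```

```bash
python3 - <<'E'
from seg import *;from go import go
go(595.3,192.5,58.5,103.5)
p,d,c=snap('wrist');P,H,S,V,box=setup(c,p,d)
a=np.radians(13.5);rel=P*1000-[564.2,185,0];x=rel[...,0]*np.cos(a)+rel[...,1]*np.sin(a);y=-rel[...,0]*np.sin(a)+rel[...,1]*np.cos(a)
m=(P[...,2]<.1)&(abs(y)<50)&(abs(x)<60)&(H<12)&(S>120)&(V>60)
for k in range(-60,60,10):
    s=m&(x>=k)&(x<k+10)&(abs(y)<20); t=m&(x>=k)&(x<k+10)&(P[...,2]>.068)
    print(k,np.median(P[s][:,2]*1000).round(1) if s.sum()>10 else '', np.percentile(y[t],[2,98]).round(1) if t.sum()>10 else '')
E
```

```text
turn 0.001 rad (0.0 rows), shift [-0.002  -0.      0.0734] j7 guess ± 1.46 -1.0
turn -3.141 rad (16.8 rows), shift [0.002  0.     0.0734] j7 guess ± -1.68 -1.0
now [593.5 192.1 131.9] ty 103.5 q [-0.48  0.4   0.12  1.59 -0.05  1.16  1.46] t 16.9 F [-0.5  0.6 -0.1] op 0.998
-60 38.4 
-50 43.0 
-40 47.7 
-30 52.4 
-20 56.9 
-10 61.6 
0 66.3 [-26.2  25. ]
10 70.9 [-27.3  26.1]
20 75.6 [-27.3  26. ]
30 80.4 [-27.8  25.8]
40 83.7 [-27.6  25.7]
50
```

Emit:
move_arm:
  increments:
    - [[-0.002,-0.001,0.03,0,1],[0,0,0.03,0,1],[0,0,0.0125,0,1],[0,0,0,0,1],[0,0,0,0,0.3],[0,0,0,0,0.3],[0,0,0,0,0.3],[0,0,0,0,0.3],[0,0,0,0,0.3]]

```text
time_s: 18.1
ee_pos: [0.5972, 0.1921, 0.0616]
orientation: [-0.118, 0.993, 0.0, 0.001]
force: [-0.8, -0.5, 5.9]
opening: 0.637
grip_force: 65.8
```

Emit:
move_arm:
  increments:
    - [[0,0,-0.01,0,0.3],[0,0,-0.015,0,0.3],[0,0,-0.02,0,0.3],[0,0,-0.02,0,0.3],[0,0,-0.02,0,0.3],[0,0,0,0,0.3],[0,0,0,0,0.3]]

```text
time_s: 18.98
ee_pos: [0.596, 0.1917, 0.1449]
orientation: [-0.118, 0.993, -0.0, -0.0]
force: [-0.0, -0.3, -3.0]
opening: 0.64
grip_force: 65.1
```

```bash
python3 - <<'E'
from seg import *;from go import go
go(624,-62,145,90.4)
E
python3 st.py 560 185 w5.png
```

```text
turn 0.229 rad (1.2 rows), shift [-2.620e-02 -2.539e-01 -1.000e-04] j7 guess ± 1.69 -1347.0
turn -2.912 rad (15.6 rows), shift [ 2.620e-02  2.539e-01 -1.000e-04] j7 guess ± -1.45 -1347.0
now [596.  191.7 144.9] ty 103.5 q [-0.48  0.39  0.12  1.57 -0.05  1.18  1.46] t 19.0 F [-0.  -0.3 -3. ] op 0.64
480 263 61.0; 490 354 63.5; 500 1231 120.0; 510 2259 126.2; 520 1562 129.2; 530 1686 133.9; 540 1744 138.5; 550 1794 143.0; 560 1842 147.5; 570 2952 153.7; 580 8360 224.0; 590 2026 161.1; 600 1827 165.4; 610 202 167.1;
```

Emit:
move_arm:
  increments:
    - [[0,0,0,0.115,0.3],[0,0,0,0.114,0.3],[-0.0037,-0.0363,0,0,0.3],[-0.0037,-0.0363,0,0,0.3],[-0.0037,-0.0363,0,0,0.3],[-0.0037,-0.0363,0,0,0.3],[-0.0037,-0.0363,0,0,0.3],[-0.0037,-0.0363,0,0,0.3],[-0.0037,-0.0363,0,0,0.3],[0,0,0,0,0.3],[0,0,0.03,0,0.3],[0,0,0.03,0,0.3],[0,0,0.014,0,0.3],[0,0,0.004,0,0.3],[0,0,0,0,0.3]]

```text
time_s: 20.9
ee_pos: [0.6246, -0.062, 0.0679]
orientation: [-0.004, 1.0, 0.0, 0.0]
force: [-0.1, 0.7, -2.6]
opening: 0.638
grip_force: 64.9
```

```bash
python3 st.py 593 -62 w6.png;  python3 -c "
from go import *
go(624,-62,60,90.4)"
```

```text
513 953 17.5; 523 1096 40.8; 533 1574 44.8; 543 2456 50.6; 553 1662 54.1; 563 1739 58.8; 573 1750 63.5; 583 1816 68.2; 593 1867 72.8; 603 5276 148.6; 613 5749 143.8; 623 2015 86.9; 633 574 89.7; 
turn 0.000 rad (0.0 rows), shift [0.0008 0.     0.0083] j7 guess ± 1.7 -0.0
turn -3.141 rad (16.8 rows), shift [-0.0008 -0.      0.0083] j7 guess ± -1.44 -0.0
now [624.8 -62.   68.3] ty 90.4 q [-0.17  0.48  0.25  1.64 -0.13  1.04  1.7 ] t 20.9 F [ 0.2 -0.8 -2.2] op 0.636
```

View pics/w6.png

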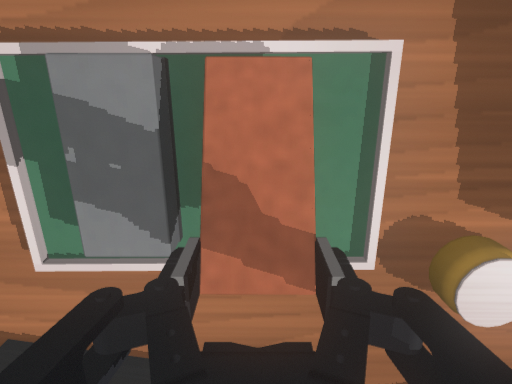

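The red stone (258,170) hangs tilted inside the tray, beside the grey one (115,155) lying flat. I'll lay it down now.

Emit:
move_arm:
  increments:
    - [[0,0,0.004,0,0.3],[-0.002,0,0.004,0,0.3],[-0.002,0,0.004,0,0.3],[-0.002,0,0.004,0,0.3],[-0.002,0,0.004,0,0.3],[-0.002,0,0.004,0,0.3],[-0.001,0,0.004,0,0.3],[-0.001,0,0.004,0,0.3],[-0.001,0,0.004,0,0.3],[0,0,0.004,0,0.3],[0,0,0,0,0.3]]

```text
time_s: 22.32
ee_pos: [0.6396, -0.0619, 0.0291]
orientation: [-0.004, 1.0, 0.0, 0.003]
force: [5.3, -0.2, 6.2]
opening: 0.639
grip_force: 67.0
```

Emit:
move_arm:
  increments:
    - [[0,0,0.004,0,0.3],[0,0,0.003,0,0.3],[0,0,0,0,0.3],[0,0,0,0,0.75],[0,0,0,0,0.75],[0,0,0,0,0.75],[0,0,0,0,0.75]]

```text
time_s: 23.2
ee_pos: [0.6369, -0.062, 0.0201]
orientation: [-0.004, 1.0, 0.0, -0.0]
force: [0.4, -0.8, -0.3]
opening: 0.751
grip_force: 0.0
```

```bash
python3 st.py 593 -62
```

```text
513 580 17.5; 523 1407 38.9; 533 3297 39.7; 543 3051 39.7; 553 3567 39.9; 563 2612 39.7; 573 2411 39.7; 583 2246 39.7; 593 2091 39.7; 603 1944 39.7; 613 3843 99.8; 623 6274 98.2; 633 1590 39.7; 643 1006 39.6; 663 351 17.7;
```

Emit:
move_arm:
  increments:
    - [[0,0,-0.03,0,0.75],[0,0,-0.04,0,0.75],[0,0,-0.05,0,0.75],[0,0,-0.04,0,0.75],[0.037,0.012,0,0,0.75],[0.037,0.012,0,0,0.75],[0.037,0.012,0,0,0.75],[0,0,0,0.182,0.75],[0,0,0,0.182,0.75],[0,0,0,0.182,0.75],[0,0,0,0.182,0.75],[0,0,0,0.182,0.75],[0,0,0,0.182,0.75],[0,0,0,0.182,0.75],[0,0,0,0.182,0.75],[0,0,0,0,0.75],[0,0,0,0,0.75]]

```text
time_s: 25.38
ee_pos: [0.5259, -0.0268, 0.1803]
orientation: [0.661, 0.75, 0.0, -0.0]
force: [0.5, -0.8, 0.1]
opening: 0.752
grip_force: 0.0
```

```bash
python3 - <<'E'
from seg import *;from go import go
go(424.9,4.5,60,6.8)
p,d,c=snap('wrist','w7.png');P,H,S,V,box=setup(c,p,d);Z=P[...,2];X=P[...,0];Y=P[...,1]
ok=(X<.5)&(X>.34)&(abs(Y)<.15)
box('chisel w',ok&(Z>.006)&(Z<.05));box('handle w',ok&(Z>.017)&(Z<.05))
p,d,c=snap('top','t7.png');P,H,S,V,box=setup(c,p,d)
box('grey',(S<70)&(V>50)&(P[...,2]>.03)&(P[...,2]<.05),(270,370,115,180));box('green',(H>60)&(H<95)&(S>80),(270,370,115,180))
E
```

```text
turn 0.007 rad (0.0 rows), shift [ 0.043  -0.0965  0.1203] j7 guess ± 0.15 202.0
turn -3.134 rad (16.8 rows), shift [-0.043   0.0965  0.1203] j7 guess ± -2.99 202.0
now [525.9 -26.8 180.3] ty 7.2 q [-0.36  0.15  0.36  1.81 -0.06  1.2   0.14] t 25.4 F [ 0.5 -0.8  0.1] op 0.752
chisel w 4705 z 0.0224 rect c [459.1  -8.4] mean [456.    5.9] size [ 27.7 187. ] axis deg -77.8
handle w 3375 z 0.0231 rect c [451.7  22.2] mean [450.4  27.4] size [ 25.8 123.8] axis deg -77.7
grey none
green 134 z 0.0101 rect c [591.5   1.3] mean [589.5   1.2] size [128.3  11.8] axis deg 0.2
```

View pics/w7.png

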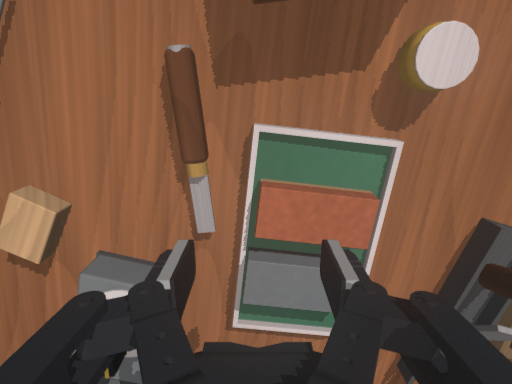

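The wrist view shows both stones flat side by side in the tray (red (317,217), grey (290,282)). The chisel, handle at (187,105), has been knocked about 3 cm, so I'll use the new measurement.

```bash
python3 -c "
from go import *
go(450.5,27.7,12,12.2)"
```

```text
turn -0.088 rad (0.5 rows), shift [ 0.0692 -0.0622  0.1683] j7 guess ± 0.05 369.0
turn 3.053 rad (16.3 rows), shift [-0.0692  0.0622  0.1683] j7 guess ± 3.19 369.0
now [525.9 -26.8 180.3] ty 7.1 q [-0.36  0.15  0.36  1.81 -0.06  1.2   0.14] t 25.5 F [ 0.1 -0.3 -0. ] op 0.747
```

Emit:
move_arm:
  increments:
    - [[0,0,0,-0.088,0.6],[0.0231,-0.0207,0,0,0.6],[0.0231,-0.0207,0,0,0.6],[0.0231,-0.0207,0,0,0.6],[0,0,0.04,0,0.6],[0,0,0.04,0,0.6],[0,0,0,0,0.6],[0,0,0,0,0.6]]

```text
time_s: 26.48
ee_pos: [0.4515, 0.0281, 0.1016]
orientation: [0.629, 0.777, 0.0, 0.0]
force: [0.3, 0.2, 0.6]
opening: 0.601
grip_force: 0.0
```

```bash
python3 - <<'E'
from seg import *;from go import go
go(450.5,27.7,12,12.2)
p,d,c=snap('wrist','w8.png');P,H,S,V,box=setup(c,p,d);Z=P[...,2];X=P[...,0];Y=P[...,1]
ok=(X<.5)&(X>.38)&(Y<.13)&(Y>-.13)
box('chisel w',ok&(Z>.006)&(Z<.032));box('handle w',ok&(Z>.017)&(Z<.032))
E
```

```text
turn -0.002 rad (0.0 rows), shift [-0.0001 -0.0012  0.0896] j7 guess ± 0.07 -2.0
turn 3.139 rad (16.8 rows), shift [0.0001 0.0012 0.0896] j7 guess ± 3.21 -2.0
now [451.5  28.1 101.6] ty 12.1 q [-0.44  0.07  0.29  2.07 -0.02  1.01  0.07] t 26.5 F [0.3 0.2 0.6] op 0.601
chisel w 6037 z 0.0226 rect c [456.3  -5.7] mean [453.1   9.3] size [ 25.4 183.3] axis deg -77.8
handle w 4669 z 0.0231 rect c [450.2  22.3] mean [448.8  28.8] size [ 25.4 123.3] axis deg -77.8
```

View pics/w8.png

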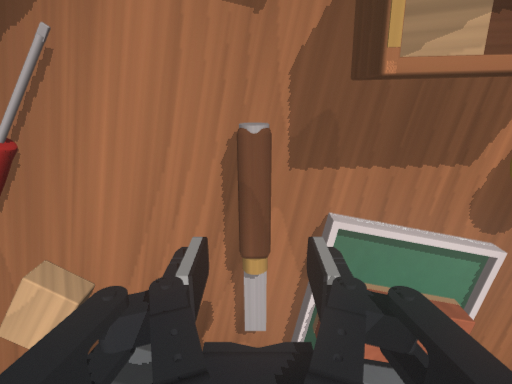

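The open fingers are astride the handle (254,190), parallel to it. I'll descend and grip.

Emit:
move_arm:
  increments:
    - [[0.002,-0.0015,0.03,0,0.6],[0,0,0.03,0,0.6],[0,0,0.02,0,0.6],[0,0,0.0095,0,0.6],[0,0,0,0,0.6],[0,0,0,0,0.0],[0,0,0,0,0.0],[0,0,0,0,0.0],[0,0,0,0,0.0],[0,0,0,0,0.0]]

```text
time_s: 27.78
ee_pos: [0.4497, 0.0299, 0.012]
orientation: [0.629, 0.777, 0.001, 0.0]
force: [-1.5, -0.4, 7.7]
opening: 0.28
grip_force: 59.2
```

```bash
python3 -c "
from go import *
go(635,-351,130,-91.3)"
```

```text
turn 1.803 rad (9.7 rows), shift [ 0.1941  0.3765 -0.1179] j7 guess ± 1.92 -1876.0
turn -1.338 rad (7.2 rows), shift [-0.1941 -0.3765 -0.1179] j7 guess ± -1.22 -1876.0
now [449.7  29.9  12. ] ty 12.0 q [-0.43  0.22  0.28  2.14 -0.08  0.79  0.12] t 27.8 F [-1.5 -0.4  7.7] op 0.28
```

Emit:
move_arm:
  increments:
    - [[0,0,-0.02,0,0],[0,0,-0.03,0,0],[0,0,-0.035,0,0],[0,0,-0.035,0,0],[0,0,0,0.18,0],[0,0,0,0.18,0],[0,0,0,0.18,0],[0,0,0,0.18,0],[0,0,0,0.18,0],[0,0,0,0.18,0],[0,0,0,0.18,0],[0,0,0,0.18,0],[0,0,0,0.18,0],[0,0,0,0.18,0],[0,0,0,0,0]]

```text
time_s: 29.65
ee_pos: [0.4489, 0.0297, 0.1312]
orientation: [1.0, -0.009, 0.0, -0.0]
force: [-0.9, -0.0, -1.1]
opening: 0.285
grip_force: 59.7
```

```bash
python3 -c "
from go import *
go(640.7,-351.9,130,-91.3)"
```

```text
turn 0.005 rad (0.0 rows), shift [0.2005 0.3771 0.0011] j7 guess ± -1.74 -1866.0
turn -3.137 rad (16.8 rows), shift [-0.2005 -0.3771  0.0011] j7 guess ± -4.88 -1866.0
now [448.9  29.7 131.2] ty -91.0 q [-0.48  0.02  0.31  2.04 -0.01  1.08 -1.75] t 29.6 F [-0.9 -0.  -1.1] op 0.285
```

Emit:
move_arm:
  increments:
    - [[0.02,0.0377,0,0.005,0],[0.02,0.0377,0,0,0],[0.02,0.0377,0,0,0],[0.02,0.0377,0,0,0],[0.02,0.0377,0,0,0],[0.02,0.0377,0,0,0],[0.02,0.0377,0,0,0],[0.02,0.0377,0,0,0],[0.02,0.0377,0,0,0],[0.0205,0.0378,0,0,0],[0,0,0,0,0],[0,0,0,0,0]]

```text
time_s: 31.15
ee_pos: [0.6402, -0.3515, 0.1304]
orientation: [1.0, -0.011, -0.0, -0.0]
force: [0.1, 0.4, -1.9]
opening: 0.287
grip_force: 59.8
```

```bash
python3 - <<'E'
from seg import *;from go import go
go(640.7,-351.9,20,-91.3)
p,d,c=snap('top','t9.png');P,H,S,V,box=setup(c,p,d);Z=P[...,2]
p,d,c=snap('wrist','w9.png');P,H,S,V,box=setup(c,p,d);Z=P[...,2];X=P[...,0];Y=P[...,1]
g=(H>100)&(H<130)&(S>120)&(Z<.03);fl=g&(Z<.008);wl=g&(Z>.013)
for n,m in(('floor',fl),('wall',wl)):print(n,m.sum(),np.percentile(P[m]*1000,[1,99],axis=0).round(1))
for k in range(440,660,20):
    s=wl&(X>k/1000)&(X<k/1000+.02); 
    if s.sum()>10:print(k,np.percentile(Y[s]*1000,[2,98]).round(1),end=';')
b=(Z>.08)&(Z<.135)&(abs(Y+.352)<.03)&(X<.62);box('chisel held',b)
E
```

```text
turn 0.001 rad (0.0 rows), shift [0.0005 0.0005 0.1104] j7 guess ± -0.96 -1.0
turn -3.140 rad (16.8 rows), shift [-0.0005 -0.0005  0.1104] j7 guess ± -4.1 -1.0
now [ 640.2 -351.5  130.4] ty -91.2 q [ 0.13  0.67  0.5   1.28 -0.32  1.27 -0.96] t 31.1 F [ 0.1  0.4 -1.9] op 0.287
floor 3735 [[ 492.2 -381.8    3.2]
 [ 704.9 -319.2    6.9]]
wall 2116 [[ 487.8 -386.6   13.3]
 [ 710.9 -314.    17.4]]
480 [-382.9 -312.2];580 [-384.5 -313.9];600 [-385.2 -314.3];620 [-385.7 -314.8];640 [-386.1 -315.1];chisel held 1 z 0.135 rect c [ 603.8 -363.6] mean [ 603.8 -363.6] size [0. 0.] axis deg 0.0
```

View pics/w9.png

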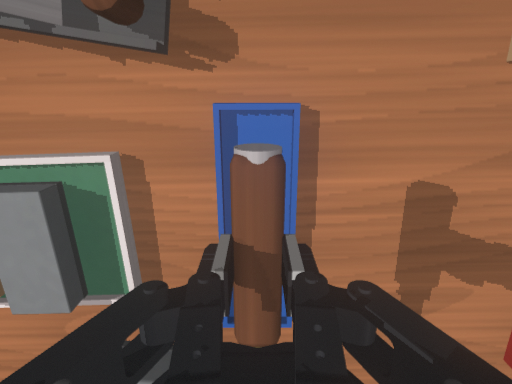

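The chisel handle (258,250) is over the blue rest (218–298, 105–325), in line with it. Lowering.

Emit:
move_arm:
  increments:
    - [[0,-0.001,0.03,0,0],[0,0,0.03,0,0],[0,0,0.03,0,0],[0,0,0.014,0,0],[0,0,0.005,0,0],[0,0,0,0,0],[0,0,0.002,0,0],[0,0,0.002,0,0],[0,0,0,0,0]]

```text
time_s: 32.38
ee_pos: [0.6404, -0.351, 0.0178]
orientation: [1.0, -0.012, -0.0, -0.0]
force: [-0.0, -0.1, -1.7]
opening: 0.284
grip_force: 59.8
```

Emit:
move_arm:
  increments:
    - [[0,0,0.001,0,0],[0,0,0,0,0],[0,0,0,0,0.5],[0,0,0,0,0.5],[0,0,0,0,0.5],[0,0,-0.03,0,0.5],[0,0,-0.04,0,0.5],[0,0,-0.05,0,0.5],[0,0,-0.05,0,0.5],[0,0,0,0,0.5]]

```text
time_s: 33.62
ee_pos: [0.642, -0.3526, 0.1921]
orientation: [1.0, -0.012, 0.004, 0.002]
force: [0.2, 0.1, -0.6]
opening: 0.499
grip_force: 0.0
```

```bash
python3 - <<'E'
from seg import *;from go import go
go(399.3,-205.5,180,5)
p,d,c=snap('wrist','w10.png');P,H,S,V,box=setup(c,p,d);Z=P[...,2];X=P[...,0];Y=P[...,1]
ok=(abs(Y+.35)<.03)&(X>.47)&(X<.72)&~((H>100)&(H<130)&(S>110))
box('chisel',ok&(Z>.008)&(Z<.05))
E
```

```text
turn -1.682 rad (9.0 rows), shift [ 0.1677 -0.229   0.0099] j7 guess ± -2.66 88.0
turn 1.459 rad (7.8 rows), shift [-0.1677  0.229   0.0099] j7 guess ± 0.48 88.0
now [ 642.  -352.6  192.1] ty -91.4 q [ 0.12  0.63  0.52  1.21 -0.3   1.37 -0.98] t 33.6 F [ 0.2  0.1 -0.6] op 0.499
chisel 3505 z 0.0276 rect c [ 602.8 -350.6] mean [ 615.6 -351. ] size [ 25.6 186.5] axis deg -1.5
```

View pics/w10.png

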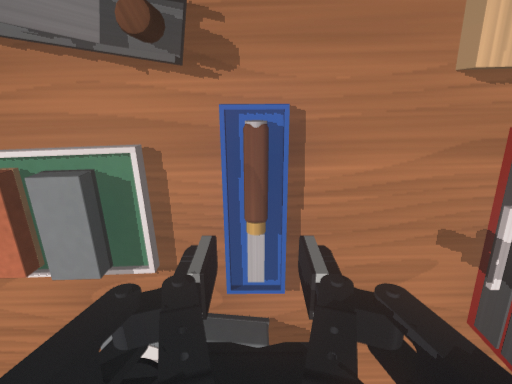

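The chisel lies inside the rest (255,200), handle and blade both within its walls. Next is the dial.

Emit:
move_arm:
  increments:
    - [[0,0,0,-0.1865,0.5],[0,0,0,-0.1865,0.5],[0,0,0,-0.1865,0.5],[0,0,0,-0.1865,0.5],[0,0,0,-0.1865,0.5],[0,0,0,-0.1865,0.5],[0,0,0,-0.1865,0.5],[0,0,0,-0.1865,0.5],[0,0,0,-0.1865,0.5],[0.028,-0.038,0,0,0.5],[0.028,-0.038,0,0,0.5],[0.028,-0.038,0,0,0.5],[0.028,-0.038,0,0,0.5],[0.028,-0.038,0,0,0.5],[0.028,-0.039,0,0,0.5],[0,0,0,0,0.5],[0,0,0,0,0.5]]

```text
time_s: 35.8
ee_pos: [0.3983, -0.2027, 0.1864]
orientation: [0.677, 0.736, 0.0, -0.0]
force: [-0.4, 0.9, 0.7]
opening: 0.498
grip_force: 0.0
```

```bash
cat > dial.py <<'E'
from seg import *;from go import go;import sys
go(399.3,-205.5,74,float(sys.argv[1]))
for cam in sys.argv[3:]:
    p,d,c=snap(cam,cam+sys.argv[2]+'.png');P,H,S,V,box=setup(c,p,d);Z=P[...,2];X=P[...,0];Y=P[...,1]
    print(cam);ok=(np.hypot(X-.3993,Y+.2055)<.06)
    box('bar',ok&(Z>.078)&(Z<.102)&(V<110));box('yellow',ok&(H>20)&(H<35)&(S>130)&(V>100))
    box('mark',ok&((H<9)|(H>170))&(S>90)&(V>90)&(Z<.06))
    box('plate',ok&(S<60)&(V>130)&(Z<.06))
E
python3 dial.py 4.8 11 wrist top
```

```text
turn 0.000 rad (0.0 rows), shift [-0.0029  0.0008  0.1124] j7 guess ± 0.45 -15.0
turn -3.142 rad (16.8 rows), shift [ 0.0029 -0.0008  0.1124] j7 guess ± -2.69 -15.0
now [ 398.3 -202.7  186.4] ty 4.8 q [ 0.2  -0.04  0.16  1.98  0.01  1.2   0.45] t 35.8 F [-0.4  0.9  0.7] op 0.498
wrist
bar 903 z 0.0944 rect c [ 400.1 -206.5] mean [ 399.7 -203.5] size [13.7 52.2] axis deg -85.6
yellow 133 z 0.0955 rect c [ 401.1 -221.2] mean [ 401.1 -220.9] size [ 3.4 23.3] axis deg -85.2
mark 78 z 0.0536 rect c [ 433.6 -187. ] mean [ 433.5 -186.9] size [12.8  5.2] axis deg 32.3
plate 3733 z 0.0516 rect c [ 400.3 -208.1] mean [ 399.  -202.3] size [90.3 90.2] axis deg 53.1
top
bar 84 z 0.0943 rect c [ 399.  -203.4] mean [ 398.5 -200.9] size [14.  48.2] axis deg -85.2
yellow 14 z 0.0967 rect c [ 401.  -217.8] mean [ 400.8 -219. ] size [ 2.7 18.7] axis deg -89.6
mark 7 z 0.0529 rect c [ 433.3 -186.9] mean [ 433.9 -186.9] size [9.9 3.8] axis deg 26.1
plate 398 z 0.0521 rect c [ 399.5 -200. ] mean [ 397.7 -196.2] size [77.  90.1] axis deg -3.5
```

View pics/wrist11.png

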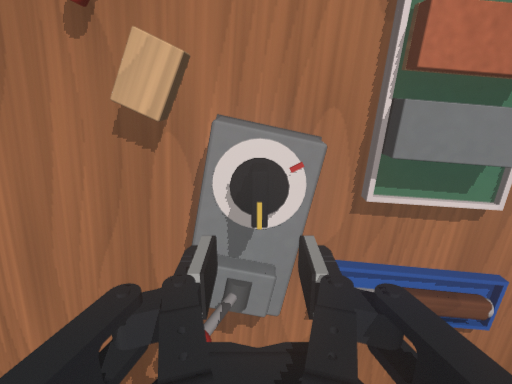

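The wrist view shows the dial at (260,185), pointer towards (260,225), red mark at (296,167), lever at (222,315).

Emit:
move_arm:
  increments:
    - [[-0.0037,0.0014,0.03,0,0.5],[0,0,0.03,0,0.5],[0,0,0.03,0,0.5],[0,0,0.015,0,0.5],[0,0,0.009,0,0.5],[0,0,0,0,0.5],[0,0,0,0,0],[0,0,0,0,0],[0,0,0,0,0],[0,0,0,0,0],[0,0,0,0,0]]

```text
time_s: 37.28
ee_pos: [0.4003, -0.2065, 0.0737]
orientation: [0.677, 0.736, 0.0, 0.001]
force: [-1.4, 0.5, 4.2]
opening: 0.149
grip_force: 58.7
```

Emit:
move_arm:
  increments:
    - [[0,0,0,-0.13,0],[0,0,0,-0.13,0],[0,0,0,-0.13,0],[0,0,0,-0.13,0],[0,0,0,-0.13,0],[0,0,0,-0.13,0],[0,0,0,-0.13,0],[0,0,0,-0.13,0],[0,0,0,0,0],[0,0,0,0,0]]

```text
time_s: 38.52
ee_pos: [0.3989, -0.2074, 0.0737]
orientation: [0.222, 0.975, -0.001, -0.0]
force: [-7.3, -2.3, 11.1]
opening: 0.15
grip_force: 59.5
```

Emit:
move_arm:
  increments:
    - [[0,0,0,0,0.5],[0,0,0,0,0.5],[0,0,0,0,0.5],[0,0,-0.03,0,0.5],[0,0,-0.04,0,0.5],[0,0,-0.04,0,0.5],[0,0,0,0,0.5],[0,0,0,0,0.5]]

```text
time_s: 39.52
ee_pos: [0.3997, -0.2061, 0.1822]
orientation: [0.222, 0.975, 0.0, -0.0]
force: [0.1, -0.4, 0.8]
opening: 0.5
grip_force: 0.0
```

```bash
python3 dial.py -115 12 wrist
```

```text
turn 3.131 rad (16.8 rows), shift [-0.0006 -0.0004  0.1082] j7 guess ± 4.63 3.0
turn -0.011 rad (0.1 rows), shift [0.0006 0.0004 0.1082] j7 guess ± 1.49 3.0
now [ 399.7 -206.1  182.2] ty 64.4 q [ 0.27 -0.02  0.1   1.97  0.    1.19  1.5 ] t 39.5 F [ 0.1 -0.4  0.8] op 0.5
wrist
bar 930 z 0.0945 rect c [ 398.5 -207.6] mean [ 395.1 -206.1] size [13.8 52.6] axis deg -26.2
yellow 135 z 0.0954 rect c [ 411.7 -214.5] mean [ 411.4 -214.3] size [ 3.3 23.7] axis deg -25.6
mark 75 z 0.0536 rect c [ 433.3 -187.3] mean [ 433.5 -187.3] size [13.5  5.3] axis deg 31.2
plate 3896 z 0.0516 rect c [ 400.1 -208.4] mean [ 394.1 -205.7] size [89.5 89.9] axis deg -25.6
```

Emit:
move_arm:
  increments:
    - [[0,0,0,0.184,0.5],[0,0,0,0.184,0.5],[0,0,0,0.184,0.5],[0,0,0,0.184,0.5],[0,0,0,0.184,0.5],[0,0,0,0.184,0.5],[0,0,0,0.184,0.5],[0,0,0,0.184,0.5],[0,0,0,0.184,0.5],[0,0,0,0.184,0.5],[0,0,0,0.184,0.5],[0,0,0,0.184,0.5],[0,0,0,0.184,0.5],[0,0,0,0.184,0.5],[0,0,0,0.184,0.5],[0,0,0,0.184,0.5],[0,0,0,0.187,0.5],[0,0,0,0,0.5]]

```text
time_s: 41.82
ee_pos: [0.3993, -0.2061, 0.1817]
orientation: [0.976, -0.216, -0.001, -0.0]
force: [0.3, 0.2, -0.5]
opening: 0.499
grip_force: 0.0
```

```bash
python3 -c "
from go import *
go(400,-207.3,73,-116)"
```

```text
turn 0.018 rad (0.1 rows), shift [0.0014 0.0008 0.1087] j7 guess ± -1.61 -6.0
turn -3.123 rad (16.7 rows), shift [-0.0014 -0.0008  0.1087] j7 guess ± -4.76 -6.0
now [ 399.3 -206.1  181.7] ty -115.0 q [ 0.3  -0.02  0.07  1.97  0.    1.19 -1.63] t 41.8 F [ 0.3  0.2 -0.5] op 0.499
```

Emit:
move_arm:
  increments:
    - [[0.0014,0.0008,0.03,0.018,0.5],[0,0,0.03,0,0.5],[0,0,0.03,0,0.5],[0,0,0.0185,0,0.5],[0,0,0,0,0.5],[0,0,0,0,0],[0,0,0,0,0],[0,0,0,0,0],[0,0,0,0,0],[0,0,0,0,0],[0,0,0,-0.127,0],[0,0,0,-0.127,0],[0,0,0,-0.127,0],[0,0,0,-0.127,0],[0,0,0,-0.127,0],[0,0,0,-0.127,0],[0,0,0,-0.127,0],[0,0,0,-0.127,0],[0,0,0,0,0],[0,0,0,0,0]]

```text
time_s: 44.32
ee_pos: [0.4009, -0.2078, 0.0753]
orientation: [0.961, 0.277, 0.0, 0.0]
force: [-5.7, -0.7, 9.1]
opening: 0.147
grip_force: 59.9
```

Emit:
move_arm:
  increments:
    - [[0,0,0,0,0.5],[0,0,0,0,0.5],[0,0,0,0,0.5],[0,0,-0.03,0,0.5],[0,0,-0.04,0,0.5],[0,0,-0.04,0,0.5],[0,0,0,0,0.5],[0,0,0,0,0.5]]

```text
time_s: 45.32
ee_pos: [0.4005, -0.2075, 0.1837]
orientation: [0.961, 0.277, -0.0, -0.0]
force: [-0.1, -0.1, 0.3]
opening: 0.501
grip_force: 0.0
```

```bash
python3 dial.py -57.7 13 wrist top
```

```text
turn -0.002 rad (0.0 rows), shift [ 0.     -0.0023  0.1097] j7 guess ± -0.64 9.0
turn 3.139 rad (16.8 rows), shift [-0.      0.0023  0.1097] j7 guess ± 2.51 9.0
now [ 400.5 -207.5  183.7] ty -57.8 q [ 0.37 -0.02  0.01  1.96  0.    1.2  -0.63] t 45.3 F [-0.1 -0.1  0.3] op 0.501
wrist
bar 882 z 0.0945 rect c [ 402.5 -207.2] mean [ 401.2 -208. ] size [51.7 13.3] axis deg 32.2
yellow 148 z 0.0955 rect c [ 411.1 -201.7] mean [ 411.3 -201.6] size [23.9  3.2] axis deg 32.3
mark 71 z 0.0534 rect c [ 434.3 -186.6] mean [ 434.6 -186.4] size [10.7  4.5] axis deg 32.2
plate 3836 z 0.0517 rect c [ 400.2 -208.2] mean [ 404.5 -205.3] size [89.9 90.5] axis deg -4.1
top
bar 44 z 0.0939 rect c [ 408.9 -199.2] mean [ 408.6 -197.8] size [26.6 17.3] axis deg 33.2
yellow 19 z 0.0962 rect c [ 410.  -201.5] mean [ 409.7 -201.4] size [20.1  6. ] axis deg 26.0
mark 6 z 0.0536 rect c [ 434.4 -186.2] mean [ 434.6 -186.3] size [7.4 3.8] axis deg 26.1
plate 232 z 0.052 rect c [ 389.2 -182.5] mean [ 390.1 -181.3] size [85.  35.9] axis deg 18.6
```

View pics/wrist13.png

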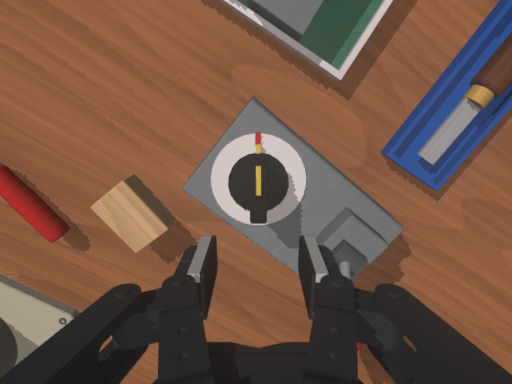

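The pointer's yellow tip (258,150) meets the red mark (258,138), both at 32.3°. Now locating the lever knob from two views.

```bash
python3 - <<'E'
from seg import *
z=np.load('/tmp/top0.npz');z2=np.load('/tmp/scene0.npz')
A=[];b=[]
for z,win in((z,(395,425,218,240)),(z2,(180,200,108,125))):
    p,d=z['p'],z['d'];c=dict(mtx=z['mtx'],view=z['view']);P,H,S,V,box=setup(c,p,d)
    m=((H<9)|(H>170))&(S>130)&(V>80);w=np.zeros_like(m);w[win[2]:win[3],win[0]:win[1]]=1;m&=w
    v,u=np.argwhere(m).mean(0);o,r=ray(c,u,v);r/=np.linalg.norm(r);M=np.eye(3)-np.outer(r,r);A.append(M);b.append(M@o)
    print(m.sum(),u,v,(P[m].min(0)*1000).round(),(P[m].max(0)*1000).round())
x=np.linalg.solve(sum(A),sum(b));print((x*1000).round(1),[np.linalg.norm(M@x-q)*1000 for M,q in zip(A,b)])
from go import go
go(315,-303,145,-7)
E
```

```text
91 410.0989010989011 227.71428571428572 [ 344. -382.   -2.] [ 373. -297.  161.]
52 188.71153846153845 115.28846153846153 [ 233. -478.   -1.] [ 375. -299.  163.]
[ 358.9 -312.   146. ] [np.float64(0.39919863103834974), np.float64(0.3991986310384164)]
turn -0.887 rad (4.8 rows), shift [-0.1053 -0.0728  0.0381] j7 guess ± -1.52 -945.0
turn 2.254 rad (12.1 rows), shift [0.1053 0.0728 0.0381] j7 guess ± 1.62 -945.0
now [ 400.1 -207.4  183.1] ty -57.8 q [ 0.37 -0.01  0.01  1.96  0.    1.2  -0.63] t 45.4 F [ 0.   0.7 -0.4] op 0.503
```

Emit:
move_arm:
  increments:
    - [[0,0,0,-0.176,0],[0,0,0,-0.176,0],[0,0,0,-0.176,0],[0,0,0,-0.176,0],[0,0,0,-0.176,0],[-0.035,-0.0233,0,0,0],[-0.035,-0.0233,0,0,0],[-0.035,-0.0233,0,0,0],[0,0,0,0,0],[0,0,0,0,0]]

```text
time_s: 46.68
ee_pos: [0.3181, -0.3021, 0.1836]
orientation: [0.751, 0.66, -0.0, -0.001]
force: [0.4, -0.2, -0.5]
opening: -0.002
grip_force: 0.0
```

```bash
python3 -c "
from go import *
go(318.4,-303,117,-7.3)"
```

```text
turn -0.002 rad (0.0 rows), shift [-0.001   0.0005  0.0666] j7 guess ± 0.52 -4.0
turn 3.140 rad (16.8 rows), shift [ 0.001  -0.0005  0.0666] j7 guess ± 3.66 -4.0
now [ 318.1 -302.1  183.6] ty -7.4 q [ 0.49 -0.05  0.16  2.    0.01  1.2   0.52] t 46.7 F [ 0.4 -0.2 -0.5] op -0.002
```

Emit:
move_arm:
  increments:
    - [[-0.001,0,0.03,0,0],[0,0,0.03,0,0],[0,0,0.0065,0,0],[0,0,0,0,0],[0,0.01,0,0,0],[0,0.01,0,0,0],[0,0.01,0,0,0],[0,0.01,0,0,0],[0,0.01,0,0,0],[0,0.01,0,0,0],[0,0,0,0,0]]

```text
time_s: 48.05
ee_pos: [0.3789, -0.3117, 0.1185]
orientation: [0.751, 0.66, 0.0, 0.001]
force: [0.0, -0.5, 1.8]
opening: 0.0
grip_force: 0.6
```

Emit:
move_arm:
  increments:
    - [[0,0.007,0,0,0],[0,0.007,0,0,0],[0,0.006,0,0,0],[0,0,0,0,0]]

```text
time_s: 48.55
ee_pos: [0.3975, -0.314, 0.1176]
orientation: [0.751, 0.66, 0.0, -0.0]
force: [-0.5, 0.0, -0.8]
opening: 0.004
grip_force: 0.0
```

Emit:
move_arm:
  increments:
    - [[0,0.005,0,0,0],[0,0.004,0,0,0],[0,0.003,0,0,0],[0,0,0,0,0]]

```text
time_s: 49.05
ee_pos: [0.3998, -0.3146, 0.1169]
orientation: [0.753, 0.658, -0.004, -0.008]
force: [-46.1, 15.1, 34.9]
opening: -0.002
grip_force: 25.6
```

```bash
python3 - <<'E'
from seg import *
for n in('top','scene'):
    p,d,c=snap(n);P,H,S,V,box=setup(c,p,d)
    m=((H<9)|(H>170))&(S>130)&(V>80)&(P[...,2]>.1)&(abs(P[...,0]-.42)<.08)&(abs(P[...,1]+.31)<.06)
    print(n,m.sum(),(P[m].min(0)*1000).round() if m.any() else '',(P[m].max(0)*1000).round() if m.any() else '')
cv2.imwrite('pics/s14.png',cv2.resize(p[90:220,120:290,::-1],None,fx=4,fy=4))
E
```

```text
top 33 [ 416. -314.  142.] [ 437. -300.  185.]
scene 51 [ 414. -325.  132.] [ 440. -307.  169.]
```

View pics/s14.png

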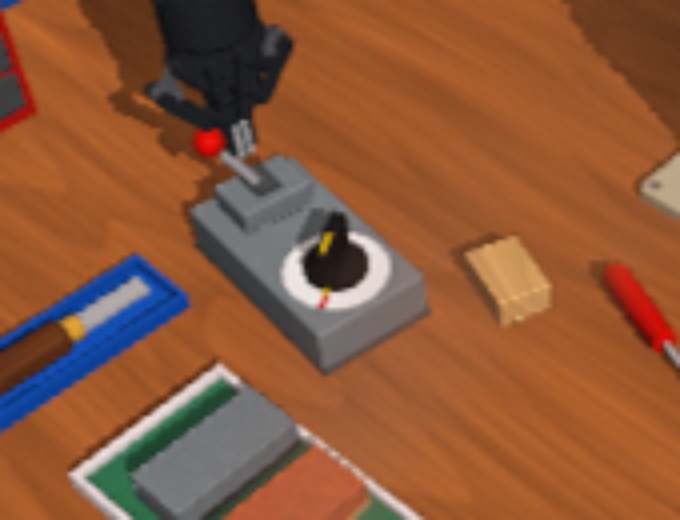

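The lever is over to the far side against its stop (knob at (208,142)), with the dial, chisel and both stones still in place. Backing off.

Emit:
move_arm:
  increments:
    - [[0,-0.012,0,0,0],[0,-0.02,0,0,0],[0,-0.03,0,0,0],[0,0,-0.04,0,0],[0,0,-0.04,0,0],[0,0,0,0,0],[0,0,0,0,0]]

```text
time_s: 50.02
ee_pos: [0.3475, -0.3074, 0.1973]
orientation: [0.751, 0.66, 0.0, -0.0]
force: [-0.1, 0.6, -0.4]
opening: -0.002
grip_force: 0.0
```

```bash
python3 - <<'E'
from seg import *
for n in('top','scene'):
    p,d,c=snap(n,n+'15.png');P,H,S,V,box=setup(c,p,d)
    m=((H<9)|(H>170))&(S>130)&(V>80)&(P[...,2]>.1)&(abs(P[...,0]-.42)<.08)&(abs(P[...,1]+.31)<.06)
    print(n,m.sum(),np.percentile(P[m]*1000,[2,98],axis=0).round() if m.any() else '')
    if n=='top':
        Z=P[...,2];X=P[...,0];Y=P[...,1]
        t=(abs(X-.592)<.068)&(abs(Y+.104)<.116)&(Z>.025)
        box('stone grey',t&(S<80)&(Y<-.1));box('stone red',t&(Y>-.1)&(H<14)&(S>100))
        box('chisel',(abs(Y+.35)<.03)&(X>.47)&(X<.72)&~((H>100)&(H<130)&(S>100))&(Z>.008))
E
```

```text
top 80 [[ 414. -326.  143.]
 [ 434. -306.  158.]]
stone grey 850 z 0.0396 rect c [ 583.3 -143.1] mean [ 583.8 -143.4] size [ 57.3 119.4] axis deg -0.3
stone red 832 z 0.0398 rect c [588.5 -61.6] mean [588.3 -61.5] size [119.3  54.6] axis deg 0.0
chisel 573 z 0.0259 rect c [ 598. -348.] mean [ 604.3 -346.5] size [ 29.  188.4] axis deg -1.1
scene 51 [[ 417. -326.  137.]
 [ 439. -308.  156.]]
```

```bash
python3 -c "
from bench import *
print(sign_off())"
```

```text
the job is handed in; nothing more can be done
None
```

I handed the job in at about 50 s. The grey and red stones lie flat side by side in the tray; the white stone was absent. The chisel is in the rest, the dial pointer is on the red mark, and the lever was pushed over last until it hit its stop; that stop contact reached about 60 N at the wrist, fingertips only.

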